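# Close up the paint box

### The arm

A 6-joint arm with a two-finger parallel gripper is mounted at the origin on the work surface; the furniture and walls round the work are solid. World frame = base frame: x ahead of the robot, y to its left, z up, the work surface at z = 0. Lengths are in m, angles in rad, forces in N, time in s.
With the tool pointing down it reaches from about 0.25 to 0.725 m from the base axis. Payload 4 kg.
Tool frame: the origin (TCP) lies at the very end of the fingers, on their centre line; the grasp point (between the pads) lies 19 mm behind it; z points along the fingers, y is the line along which they close (so a half turn about z gives the same grasp; the last joint's range is limited). The gripper opens to 85 mm and grips with 20 to 120 N. Pads are 22 mm wide; open, the fingers measure 114 mm over their backs; the gripper's body (76 mm by 85 mm) begins 54 mm behind the grasp point. The pads swing forward as they close: fully open they stand 13 mm farther back than shut.
Start: joints at [-1.321, 0.241, 0.005, 1.335, 0, 1.571], TCP at [0.124, -0.484, 0.231] pointing down, gripper open.
Joint ranges: [-2.72, 2.72], [-1.05, 1.87], [-1.09, 1.28], [-1.99, 2.15], [-1.42, 1.44], [-3.14, 3.14]. Speed limits (rad/s): [2.79, 2.79, 3.14, 3.14, 3.14, 3.14].

### API

Orientations are given as a unit quaternion [x, y, z, w].
In Python, from workcell import telemetry, vision, workorder gives the robot as it stands.
- The arm moves only by the shell command python3 -m inch 'ROWS'. ROWS is JSON, a list of rows, each a list of 3 entries, a list of its own where there are three numbers: the turn, a rotation vector about the tool's x, y, z scaled (see below), then the shift along the tool's x, y, z scaled (see below), then the closure, from -1 (fully open) to 1 (shut). A call has 1 to 10 rows; each row shifts and turns the commanded pose from where the row before left it, along the tool's axes as they then stand; what a row does not reach is not made up. The controller multiplies each number of a shift by 0.3 m and each number of a turn by 360 degrees. A row lasts 1/12 s, in which the tool goes at most 41.7 mm and 7.16 degrees, less where a joint would pass 70% of its speed; a pose out of reach is approached as far as the arm can. A call with a number of a shift or a turn outside -1 to 1 is refused whole. A call with a gripper value outside its range is refused whole. The fingers move at their own pace and stop on an object; the grip force is fixed at half the most. Time passes only in rows, so rows that do not move let the fingers close. It gives the time, the measured TCP pose, the force, the opening and the grip force at its end, in the units of the state.
- telemetry.get_obs(): the state, without advancing time (a new reading comes with each control period).
- vision.camera(name): name is "side" or "top" or "wrist"; returns a dict with "img" (400x640x3 uint8, red, green, blue), "fov_y" (degrees; the focal length in pixels is half the picture's height over the tangent of half this angle, whatever the lens; pixels are square), "cx", "cy" (the principal point, pixels), "pose" (4x4, takes a point from camera to world coordinates). Camera axes: x right, y up, looking along -z (the intrinsics and any distortion apply to the point x, -y, -z); pixel columns grow to the right and rows downward; lengths in m; the calibration is good to about 2 mm. The wrist camera is an equidistant fisheye: a pixel r from the principal point sees the ray r / f radians off the axis. A picture is of the moment at which its call begins. There is no depth.
- workorder.job_done(): hands the job in; it is judged then, once.
The state is a dict: "clock": time; "joint_pos": joint angles; "joint_vel": joint speeds; "tau": joint torques, N m; "eef_pos": TCP position; "tool_rot": TCP orientation; "ft_force": force on the tool from outside, world axes, zero at the start; "ft_torque": the same for the moment, N m; "grip_width": finger opening in m; "grasp_force": force on a finger pad.
Only numpy, scipy, OpenCV 4.12 (cv2) and the standard library are available. Lean on these libraries where they do the work, as an engineer would, in place of code of your own. Each camera call takes 0.05 s, during which the arm holds its last target. There are 200 camera calls.

### The job

Close up the wooden paint box by pushing with the fingertips: first push its open drawer fully home, then swing the lid down gently, without slamming it, until it lies flat and fully shut. Only push - do not pinch the drawer or the lid or open them further, leave the marker and pencil lying in the box's tray, do not disturb the bottles and the cup, and end clear of everything.

Things in the scene. Friction and masses are not known exactly. Their poses are not given: they have to be found in the camera images.
- paint_box: light wooden paint box, fixed; origin at the centre of its underside on the table; x runs from the drawer front (-x, to the robot) to the back, y left, z up. Drawer base 240 (x) x 210 (y) x 61.5 high; on it an open tray over x = -60 to +120, y = -105 to +105 mm, walls 8 thick, rim 115 above the table, which leaves a 60 mm ledge free in front. The lid is hinged along the tray's left (+y) rim
- drawer (a joint): how far the drawer stands out of the box front, m: 0 is fully shut (front board against the box), starts 0.035 to 0.075; slides along the box's x axis, stays where it is left, sliding friction about 2.5 N
- drawer_front (a point): middle of the outer face of the drawer's front board (darker wood with a flat brass plate; no handle); the board is 206 wide, 12 thick, 46 high, from 9 to 55 mm above the table; it moves with the drawer, and lies 132 mm in front of the box's origin when shut
- lid (a joint): opening angle of the lid, rad: 0 is shut and flat on the tray, starts 0.9 to 1.4 with the lid standing up at the left and leaning over the tray (pi/2 would be upright). The stiff hinge (about 0.4 N m) holds it at any angle: it does not fall
- lid_hinge (a point): point on the lid's hinge line, midway along it: 30 mm behind and 105 mm to the left of the box's origin, 115 mm up; the hinge line runs along the box's x axis
- lid_edge (a point): middle of the lid's free edge, half way through its thickness; the lid is a flat board 180 long (along the hinge) x 210 wide (hinge to free edge) x 10 thick, its inner face on the hinge line; its axes turn with the lid: x along the hinge, y from the free edge to the hinge, z out of the outer face (up when shut)
- marker: loose white marker with black cap, 135 x 17 x 16, lying in the tray, its floor 61.5 mm above the table; origin at the centre of its underside
- pencil: loose green pencil, 117 x 7 x 7, lying in the tray; origin at the centre of its underside
- yellow_bottle: yellow paint bottle with black cap, 47 across, 134 high, loose, standing to the right of the box; origin at the centre of its underside
- rinse_cup: grey-white plastic cup, 83 across, 106 high, loose, standing to the left of the box; origin at the centre of its underside
- blue_bottle: blue paint bottle with white cap, 55 across, 158 high, loose, at the right of the table; origin at the centre of its underside
- green_bottle: green paint bottle with white cap, 51 across, 146 high, loose, at the right of the table; origin at the centre of its underside
There are look-alikes about, which are no part of the job. What is shaped like the green_bottle but pink is not meant.

How it is judged:
By the outcome, as a careful person would: the job done as asked, in the order asked, and still so for the second after the job is handed in, with the robot touching nothing.
It also fails if it takes over 54 s, if anything falls off the work surface, if the arm or the gripper's body presses on something with over 40 N, if the wrist force passes 120 N, or if a joint passes its speed limit or range.

## Working session

There is one attempt and no reset: what is moved stays moved. The work goes in short steps, Python scripts to look and compute and a shell command to move; the robot and the scene stay as the last step left them, time stands still between calls to the robot, and variables do not carry over. Pictures are saved under pics/ and viewed, at most 10 in all, crops included, and the job is handed in when it is done.

```bash
mkdir -p pics; ls; python3 - <<'E'
from workcell import telemetry, vision
import cv2,numpy as np
o=telemetry.get_obs();print(o)
for n in("top","side"):
    c=vision.camera(n);cv2.imwrite(f"pics/{n}0.png",c["img"][:,:,::-1]);np.savez(f"{n}0.npz",**c)
    print(n,c["fov_y"],c["cx"],c["cy"],np.round(c["pose"],4).tolist(),[k for k in c])
E
```

```text
pics
{'clock': 0.0, 'joint_pos': array([-1.32098281e+00,  2.41410426e-01,  3.75286651e-03,  1.33522523e+00,
        6.43515839e-05,  1.57077627e+00]), 'joint_vel': array([-3.23936774e-04, -8.35115132e-04, -1.46794596e-03, -2.73300284e-05,
       -1.66964441e-04,  6.99334682e-04]), 'tau': array([-1.12497670e-03, -3.72313786e+01,  2.52410370e+01,  1.67319656e-02,
       -4.11865631e-05,  2.34007118e-06]), 'eef_pos': array([ 0.12347515, -0.48386534,  0.23042518]), 'tool_rot': array([ 9.92207502e-01,  1.24592068e-01, -9.80322708e-05, -1.03911111e-03]), 'ft_force': array([ 1.07209155, -0.76325158,  0.03898029]), 'ft_torque': array([0.02788067, 0.00922541, 0.04515262]), 'grasp_force': 0.0, 'grip_width': 0.08544411457918281}
top 48.57213769953003 318.00193771520196 190.13305156514687 [[0.0928, 0.929, -0.3583, -0.0043], [-0.9957, 0.0866, -0.0332, -0.1437], [0.0002, 0.3598, 0.933, 1.5062], [0.0, 0.0, 0.0, 1.0]] ['img', 'fov_y', 'cx', 'cy', 'pose']
side 56.14710886299777 317.7299698150684 200.06531467196785 [[0.2729, -0.7016, 0.6582, 1.2571], [0.962, 0.2038, -0.1816, -0.296], [-0.0068, 0.6828, 0.7306, 0.8821], [0.0, 0.0, 0.0, 1.0]] ['img', 'fov_y', 'cx', 'cy', 'pose']
```

View pics/top0.png

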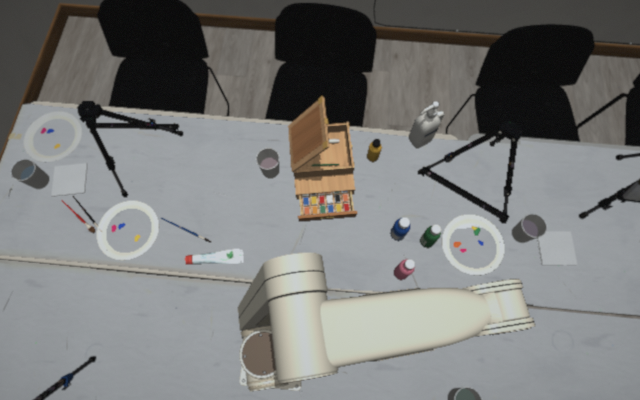

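View pics/side0.png

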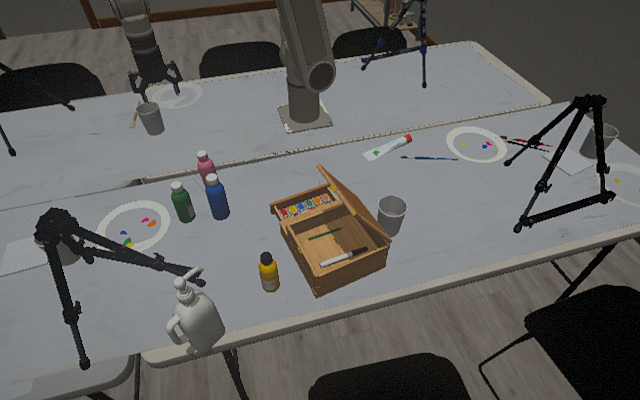

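The top view shows the only wooden box, at (325,170): drawer out toward the robot with its front at (327,217), and the lid at (310,135). Around it are the rinse cup (269,162), yellow bottle (375,150), blue (401,227), green (431,236) and the pink look-alike (405,268). Other possible cups are at (30,173) and (531,228), but I don't need them. In the side view the box is at (330,240), with the lid's free edge running from (320,165) to (385,237). One close crop next.

```bash
python3 - <<'E'
import cv2,numpy as np
a=cv2.imread("pics/top0.png")[85:230,250:390];b=cv2.imread("pics/side0.png")[155:300,255:415]
a=cv2.resize(a,None,fx=4,fy=4,interpolation=2)[:, :]
cv2.imwrite("pics/topc.png",a)
cv2.imwrite("pics/sidec.png",cv2.resize(b,None,fx=4,fy=4,interpolation=2))
E
```

```text
(no output)
```

View pics/topc.png

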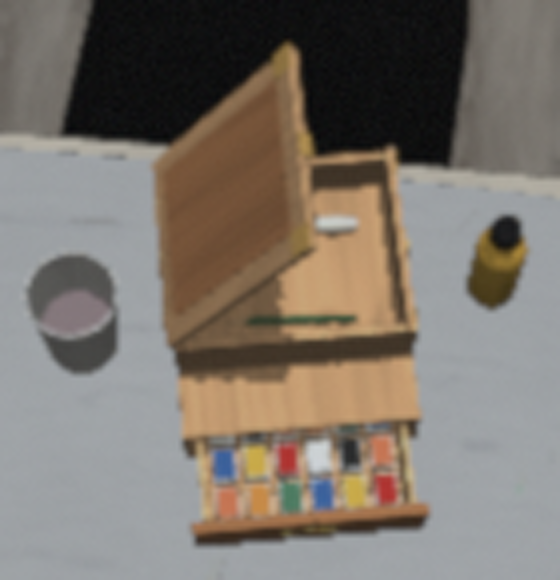

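View pics/sidec.png

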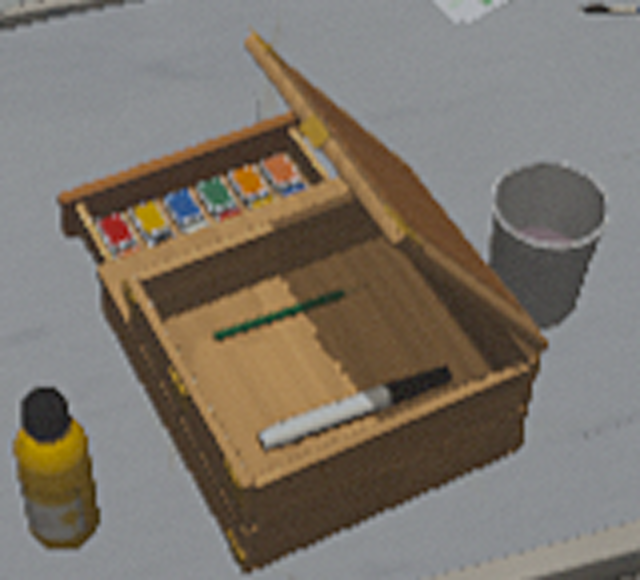

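The crops confirm the choice: an open drawer with paints, front-board corners at crop (193,530) and (427,512) in the top view, and the lid's free edge from (310,245) to (288,45). In the side view the free edge runs from (250,35) to (400,240). Pencil and marker lie in the tray.

```bash
cat > h.py <<'E'
import numpy as np
def ray(c,u,v):
    f=200/np.tan(np.radians(float(c["fov_y"]))/2);P=c["pose"]
    d=np.array([(u-c["cx"])/f,-(v-c["cy"])/f,-1.]);return P[:3,3],P[:3,:3]@d
def onz(c,u,v,z):
    o,d=ray(c,u,v);return o+d*(z-o[2])/d[2]
def tri(a,b):
    A=[];y=[]
    for o,d in(a,b):
        d=d/np.linalg.norm(d);M=np.eye(3)-np.outer(d,d);A.append(M);y.append(M@o)
    p=np.linalg.solve(sum(A),sum(y));return p,[np.linalg.norm(M@p-q) for M,q in zip(A,y)]
E
python3 - <<'E'
from h import *
T=np.load("top0.npz");S=np.load("side0.npz")
t=lambda x,y:(250+x/4-.4,85+y/4-.4); s=lambda x,y:(255+x/4-.4,155+y/4-.4)
np.set_printoptions(precision=4,suppress=True)
for n,p,z in[("drL",(193,528),.055),("drR",(427,510),.055),("ledgeL",(184,441),.0615),("ledgeR",(418,419),.0615),("rimFR",(415,332),.115),("rimBR",(395,150),.115),("hingeF",(175,345),.12),("hingeB",(156,162),.12)]:
    print("T",n,onz(T,*t(*p),z))
for n,p,z in[("drR",(60,198),.055),("ledgeR",(100,265),.0615),("rimBR",(245,487),.115),("rimFR",(132,278),.115),("hingeB",(545,345),.12)]:
    print("S",n,onz(S,*s(*p),z))
for n,a,b in[("freeF",(310,245),(252,38)),("freeB",(289,45),(402,240)),("freeF inner?",(312,243),(248,36))]:
    print(n,tri(ray(T,*t(*a)),ray(S,*s(*b))))
for n,p,r in[("cup",(73,290),.106),("yel",(507,230),.134)]: print(n,onz(T,*t(*p),r))
for n,p,r in[("blue",(403,220),.158),("green",(435,229),.146)]: print(n,onz(T,*p,r))
E
```

```text
T drL [ 0.4497 -0.0323  0.055 ]
T drR [ 0.4846 -0.2311  0.055 ]
T ledgeL [ 0.5258 -0.0163  0.0615]
T ledgeR [ 0.5652 -0.2177  0.0615]
T rimFR [ 0.6238 -0.2073  0.115 ]
T rimBR [ 0.7997 -0.1781  0.115 ]
T hingeF [ 0.5904 -0.0042  0.12  ]
T hingeB [0.7649 0.0326 0.12  ]
S drR [ 0.4877 -0.2333  0.055 ]
S ledgeR [ 0.5655 -0.2186  0.0615]
S rimBR [ 0.8011 -0.1767  0.115 ]
S rimFR [ 0.6274 -0.2056  0.115 ]
S hingeB [0.7573 0.032  0.12  ]
freeF (array([ 0.6101, -0.1158,  0.289 ]), [np.float64(0.0011855345836375266), np.float64(0.001185534583637532)])
freeB (array([ 0.7856, -0.0841,  0.2903]), [np.float64(0.0014280961852042662), np.float64(0.0014280961852042612)])
freeF inner? (array([ 0.6106, -0.1178,  0.2916]), [np.float64(0.0017485797551993537), np.float64(0.0017485797551993365)])
cup [0.6401 0.0916 0.106 ]
yel [ 0.719  -0.2795  0.134 ]
blue [ 0.4373 -0.3741  0.158 ]
green [ 0.4207 -0.4782  0.146 ]
```

```bash
python3 -m inch '[[[0,0,0.0116],[0,0,0],1],[[0,0,0],[0.097,-0.08,0],1],[[0,0,0],[0.097,-0.08,0],1],[[0,0,0],[0.097,-0.08,0],1],[[0,0,0],[0.097,-0.08,0],1],[[0,0,0],[0.097,-0.08,0],1],[[0,0,0],[0.097,-0.08,0],1],[[0,0,0],[0.097,-0.08,0],1],[[0,0,0],[0.097,-0.08,0],1],[[0,0,0],[0.097,-0.08,0],1]]'; python3 -m inch '[[[0,0,0],[0.097,-0.08,0],1],[[0,0,0],[0.097,-0.08,0],1],[[0,0,0],[0.097,-0.08,0],1],[[0,0,0],[0,0,0],1],[[0,0,0],[0,0,0],1]]'
```

```text
clock: 0.93
eef_pos: [0.3439, -0.224, 0.2311]
tool_rot: [0.996, 0.088, -0.0, -0.0]
ft_force: [0.1, -1.3, 0.6]
grip_width: 0.0002
grasp_force: 0.0
clock: 1.35
eef_pos: [0.4173, -0.1378, 0.2307]
tool_rot: [0.996, 0.091, -0.001, -0.0]
ft_force: [-0.3, 0.3, -0.2]
grip_width: 0.0001
grasp_force: 0.0
```

```bash
python3 -m inch '[[[0,0,0],[0,0,0.11],1],[[0,0,0],[0,0,0.11],1],[[0,0,0],[0,0,0.11],1],[[0,0,0],[0,0,0.11],1],[[0,0,0],[0,0,0.11],1],[[0,0,0],[0,0,0.11],1],[[0,0,0],[0,0,0],1],[[0,0,0],[0,0,0],1]]'; python3 -m inch '[[[0,0,0],[0.05,0,0],1],[[0,0,0],[0.05,0,0],1],[[0,0,0],[0.02,0,0],1],[[0,0,0],[0.02,0,0],1],[[0,0,0],[0.02,0,0],1],[[0,0,0],[0.02,0,0],1]]'
```

```text
clock: 2.02
eef_pos: [0.414, -0.1399, 0.0322]
tool_rot: [0.996, 0.087, -0.003, -0.001]
ft_force: [0.4, -0.1, 1.1]
grip_width: -0.0001
grasp_force: 0.0
clock: 2.52
eef_pos: [0.4699, -0.1304, 0.0343]
tool_rot: [0.996, 0.088, 0.0, 0.0]
ft_force: [-3.7, -1.1, 2.0]
grip_width: -0.0
grasp_force: 1.4
```

```bash
python3 -m inch '[[[0,0,0],[0.025,0,0],1],[[0,0,0],[0.025,0,0],1],[[0,0,0],[0.025,0,0],1],[[0,0,0],[0.025,0,0],1],[[0,0,0],[0.025,0,0],1],[[0,0,0],[0.025,0,0],1]]'
```

```text
clock: 3.02
eef_pos: [0.5147, -0.1217, 0.0331]
tool_rot: [0.996, 0.088, -0.0, -0.0]
ft_force: [-2.6, -0.7, 1.5]
grip_width: -0.0
grasp_force: 1.4
```

```bash
for i in 1 ; do python3 -m inch '[[[0,0,0],[0.01,0,0],1],[[0,0,0],[0.01,0,0],1],[[0,0,0],[0,0,0],1]]'; done
```

```text
clock: 3.27
eef_pos: [0.5209, -0.1207, 0.0331]
tool_rot: [0.996, 0.089, 0.0, -0.0]
ft_force: [-1.0, -0.0, 0.0]
grip_width: -0.0002
grasp_force: 0.0
```

```bash
python3 -m inch '[[[0,0,0],[0.007,0,0],1],[[0,0,0],[0,0,0],1]]'
```

```text
clock: 3.43
eef_pos: [0.5222, -0.1206, 0.0332]
tool_rot: [0.996, 0.088, 0.0, -0.0]
ft_force: [-2.1, 0.6, -0.2]
grip_width: 0.0002
grasp_force: 0.5
```

```bash
python3 -m inch '[[[0,0,0],[0.007,0,0],1],[[0,0,0],[0,0,0],1]]'
```

```text
clock: 3.6
eef_pos: [0.5231, -0.1204, 0.0331]
tool_rot: [0.996, 0.088, -0.001, 0.0]
ft_force: [-4.4, -0.8, 2.2]
grip_width: 0.0003
grasp_force: 2.1
```

```bash
python3 -m inch '[[[0,0,0],[0.008,0,0],1],[[0,0,0],[0,0,0],1]]';python3 -m inch '[[[0,0,0],[0.008,0,0],1],[[0,0,0],[0,0,0],1]]'
```

```text
clock: 3.77
eef_pos: [0.523, -0.1204, 0.033]
tool_rot: [0.996, 0.088, -0.003, 0.0]
ft_force: [-10.1, -1.5, 7.1]
grip_width: 0.0001
grasp_force: 5.2
clock: 3.93
eef_pos: [0.523, -0.1204, 0.033]
tool_rot: [0.996, 0.088, -0.006, 0.0]
ft_force: [-15.5, -3.5, 12.0]
grip_width: 0.0
grasp_force: 8.1
```

```bash
python3 -m inch '[[[0,0,0],[-0.03,0,0],1],[[0,0,0],[-0.085,0,0],1],[[0,0,0],[-0.085,0,0],1],[[0,0,0],[0,-0.05,-0.115],1],[[0,0,0],[0,-0.05,-0.115],1],[[0,0,0],[0,0,-0.115],1],[[0,0,0],[0,0,-0.115],1],[[0,0,0],[0,0,-0.115],1],[[0,0,0],[0,0,-0.115],1],[[0,0,0],[0,0,-0.115],1]]';python3 -m inch '[[[0,0,0],[0,0,-0.115],1],[[0,0,0],[0,0,0],1],[[0,0,0],[0,0,0],1],[[0,0,0],[0,0,0],1]]'
python3 - <<'E'
from h import *
from workcell import vision
import cv2
for n in("top","side"):
    c=vision.camera(n);np.savez(n+"1.npz",**c);i=c["img"][:,:,::-1]
    i=i[85:230,250:390] if n=="top" else i[155:300,255:415]
    cv2.imwrite(f"pics/{n}1.png",cv2.resize(i,None,fx=4,fy=4,interpolation=2))
E
```

```text
clock: 4.77
eef_pos: [0.4653, -0.1004, 0.2773]
tool_rot: [0.996, 0.088, 0.002, 0.0]
ft_force: [1.5, -0.5, -0.9]
grip_width: 0.0002
grasp_force: 0.0
clock: 5.1
eef_pos: [0.465, -0.1005, 0.3092]
tool_rot: [0.996, 0.088, 0.001, 0.0]
ft_force: [0.3, -0.1, 0.1]
grip_width: 0.0002
grasp_force: 0.0
```

View pics/side1.png

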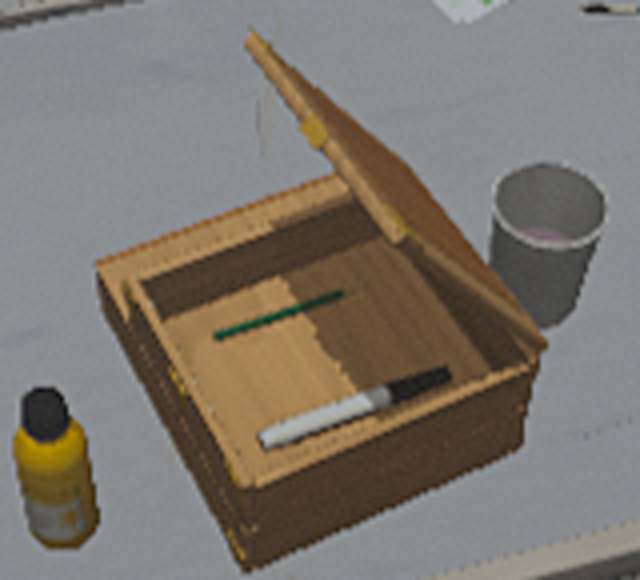

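The drawer is home: its front now follows the ledge edge at crop (100,265). The lid hasn't moved. Next I go above the lid's outer face.

```bash
python3 -m inch '[[[0,0,0],[0.107,0,0],1],[[0,0,0],[0.107,0,0],1],[[0,0,0],[0.107,0,0],1],[[0,0,0],[0.107,0,0],1],[[0,0,0],[0.107,0,0],1],[[0,0,0],[0,0,0],1],[[0,0,0],[0,0,0],1]]'; python3 -m inch '[[[0,0,0],[0,0,0.03],1],[[0,0,0],[0,0,0.03],1],[[0,0,0],[0,0,0.01],1],[[0,0,0],[0,0,0],1]]'
```

```text
clock: 5.78
eef_pos: [0.6231, -0.0717, 0.3046]
tool_rot: [0.996, 0.089, -0.003, -0.001]
ft_force: [0.4, -0.2, -0.3]
grip_width: -0.0001
grasp_force: 0.0
clock: 6.12
eef_pos: [0.6209, -0.0724, 0.2874]
tool_rot: [0.996, 0.088, -0.001, -0.0]
ft_force: [-0.7, 0.6, 0.3]
grip_width: -0.0
grasp_force: 0.0
```

```bash
python3 -m inch '[[[0,0,0],[0,0,0.015],1],[[0,0,0],[0,0,0.015],1],[[0,0,0],[0,0,0.015],1],[[0,0,0],[0,0,0],1]]'; python3 -m inch '[[[0,0,0],[0,0,0.012],1],[[0,0,0],[0,0,0.012],1],[[0,0,0],[0,0,0],1]]';  python3 -m inch '[[[0,0,0],[0,0,0.012],1],[[0,0,0],[0,0,0.012],1],[[0,0,0],[0,0,0],1]]'
```

```text
clock: 6.45
eef_pos: [0.622, -0.0722, 0.2739]
tool_rot: [0.996, 0.088, -0.001, -0.0]
ft_force: [1.0, -0.4, 0.6]
grip_width: 0.0001
grasp_force: 0.0
clock: 6.7
eef_pos: [0.6223, -0.0722, 0.2667]
tool_rot: [0.996, 0.088, -0.001, -0.0]
ft_force: [-0.4, -0.4, 0.1]
grip_width: 0.0002
grasp_force: 0.0
clock: 6.95
eef_pos: [0.6222, -0.0722, 0.2594]
tool_rot: [0.996, 0.088, -0.001, -0.0]
ft_force: [-0.2, -0.6, -0.3]
grip_width: 0.0001
grasp_force: 0.0
```

```bash
python3 -m inch '[[[0,0,0],[0,0.0147,0.0112],1],[[0,0,0],[0,0.0147,0.0112],1],[[0,0,0],[0,0.0147,0.0112],1],[[0,0,0],[0,0.0147,0.0112],1],[[0,0,0],[0,0.0147,0.0112],1],[[0,0,0],[0,0.0147,0.0112],1]]'
```

```text
clock: 7.45
eef_pos: [0.6276, -0.0988, 0.2401]
tool_rot: [0.996, 0.088, 0.0, -0.0]
ft_force: [0.6, 1.3, 1.4]
grip_width: 0.0001
grasp_force: 0.8
```

```bash
python3 -m inch '[[[0,0,0],[0,0.0124,0.0141],1],[[0,0,0],[0,0.0124,0.0141],1],[[0,0,0],[0,0.0124,0.0141],1],[[0,0,0],[0,0.0124,0.0141],1],[[0,0,0],[0,0.0124,0.0141],1],[[0,0,0],[0,0.0124,0.0141],1]]';python3 -m inch '[[[0,0,0],[0,0.0093,0.0163],1],[[0,0,0],[0,0.0093,0.0163],1],[[0,0,0],[0,0.0093,0.0163],1],[[0,0,0],[0,0.0093,0.0163],1],[[0,0,0],[0,0.0093,0.0163],1],[[0,0,0],[0,0.0093,0.0163],1]]'
```

```text
clock: 7.95
eef_pos: [0.6311, -0.1204, 0.2143]
tool_rot: [0.996, 0.088, -0.0, -0.0]
ft_force: [0.4, 1.2, 1.5]
grip_width: 0.0002
grasp_force: 0.7
clock: 8.45
eef_pos: [0.634, -0.1368, 0.1849]
tool_rot: [0.996, 0.088, -0.0, -0.0]
ft_force: [-0.2, 0.4, 1.3]
grip_width: 0.0001
grasp_force: 0.6
```

```bash
python3 -m inch '[[[0,0,0],[0,0.0059,0.0178],1],[[0,0,0],[0,0.0059,0.0178],1],[[0,0,0],[0,0.0059,0.0178],1],[[0,0,0],[0,0.0059,0.0178],1],[[0,0,0],[0,0.0059,0.0178],1],[[0,0,0],[0,0.0059,0.0178],1]]'
python3 - <<'E'
from h import *
from workcell import vision
import cv2
c=vision.camera("side");i=c["img"][155:300,255:415,::-1]
cv2.imwrite("pics/side2.png",cv2.resize(i,None,fx=4,fy=4,interpolation=2))
E
```

```text
clock: 8.95
eef_pos: [0.6359, -0.1471, 0.1529]
tool_rot: [0.996, 0.088, -0.0, -0.0]
ft_force: [0.5, 1.2, 1.1]
grip_width: 0.0002
grasp_force: 0.5
```

View pics/side2.png

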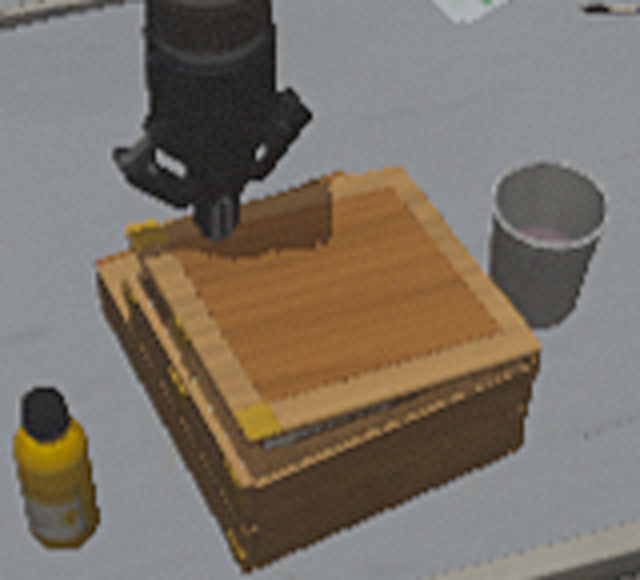

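The lid is following the fingertips and is nearly down, its free edge slightly above the rim at crop (140,245) to (260,435). I slow down for the last part.

```bash
python3 -m inch '[[[0,0,0],[0,0.002,0.012],1],[[0,0,0],[0,0.002,0.012],1],[[0,0,0],[0,0.002,0.01],1],[[0,0,0],[0,0.002,0.01],1],[[0,0,0],[0,0.001,0.008],1],[[0,0,0],[0,0.001,0.008],1],[[0,0,0],[0,0,0.006],1],[[0,0,0],[0,0,0.006],1],[[0,0,0],[0,0,0],1]]';python3 -m inch '[[[0,0,0],[0,0,0.005],1],[[0,0,0],[0,0,0.005],1],[[0,0,0],[0,0,0],1]]'
```

```text
clock: 9.75
eef_pos: [0.6366, -0.1502, 0.1315]
tool_rot: [0.996, 0.088, 0.0, 0.0]
ft_force: [0.6, -0.5, -0.1]
grip_width: -0.0002
grasp_force: 0.0
clock: 10.0
eef_pos: [0.6366, -0.1502, 0.1287]
tool_rot: [0.996, 0.088, 0.0, 0.0]
ft_force: [-0.1, -0.2, -0.8]
grip_width: -0.0002
grasp_force: 0.0
```

```bash
python3 -m inch '[[[0,0,0],[0,0,0.005],1],[[0,0,0],[0,0,0.005],1],[[0,0,0],[0,0,0],1]]'
```

```text
clock: 10.25
eef_pos: [0.6365, -0.1501, 0.1256]
tool_rot: [0.996, 0.088, 0.0, -0.0]
ft_force: [-0.3, -0.9, -0.2]
grip_width: 0.0004
grasp_force: 0.0
```

```bash
python3 -m inch '[[[0,0,0],[0,0,0.005],1],[[0,0,0],[0,0,0.005],1],[[0,0,0],[0,0,0],1]]';python3 -m inch '[[[0,0,0],[0,0,0.006],1],[[0,0,0],[0,0,0],1]]';python3 -m inch '[[[0,0,0],[0,0,0.006],1],[[0,0,0],[0,0,0],1]]'
```

```text
clock: 10.5
eef_pos: [0.6366, -0.1501, 0.1251]
tool_rot: [0.996, 0.088, 0.001, 0.0]
ft_force: [-3.1, -0.1, 9.3]
grip_width: 0.0003
grasp_force: 4.6
clock: 10.67
eef_pos: [0.6366, -0.1502, 0.125]
tool_rot: [0.996, 0.088, 0.001, 0.0]
ft_force: [-6.3, 0.9, 15.3]
grip_width: -0.0001
grasp_force: 7.9
clock: 10.83
eef_pos: [0.6366, -0.1502, 0.1248]
tool_rot: [0.996, 0.088, 0.002, 0.001]
ft_force: [-9.1, 1.4, 22.6]
grip_width: -0.0006
grasp_force: 11.1
```

Solid stop at z = 0.125, which is the shut lid's top face. I withdraw straight up and check.

```bash
python3 -m inch '[[[0,0,0],[0,0,-0.03],1],[[0,0,0],[0,0,-0.1],1],[[0,0,0],[0,0,-0.12],1],[[0,0,0],[0,0,-0.12],1],[[0,0,0],[-0.1,0,-0.08],1],[[0,0,0],[-0.12,0,0],1],[[0,0,0],[-0.12,0,0],1],[[0,0,0],[-0.12,0,0],1],[[0,0,0],[0,0,0],1],[[0,0,0],[0,0,0],1]]'
python3 - <<'E'
from h import *
from workcell import vision
import cv2
L=[]
for n in("top","side"):
    i=vision.camera(n)["img"][:,:,::-1]
    i=i[85:230,250:400] if n=="top" else i[155:300,255:415]
    L.append(cv2.resize(i,None,fx=2.5,fy=2.5,interpolation=2))
cv2.imwrite("pics/end.png",np.hstack(L))
E
```

```text
clock: 11.67
eef_pos: [0.4986, -0.1744, 0.2544]
tool_rot: [0.996, 0.088, -0.0, -0.0]
ft_force: [0.5, -0.6, -0.8]
grip_width: 0.0001
grasp_force: 0.0
```

View pics/end.png

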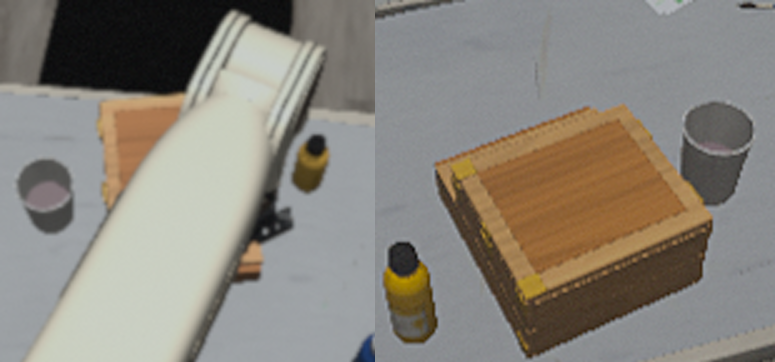

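The lid lies flat on the tray at (590,200) in the right half, the drawer is shut, the cup and bottle are where they were, and the arm is clear.

```bash
python3 -c "
from workcell import workorder
print(workorder.job_done())"
```

```text
the job is handed in; nothing more can be done
None
```

I pushed the drawer home first, then lowered the lid gently until it stopped flat on the tray, and handed the job in at about 12 s with the arm clear; the last images show the box shut and the cup and yellow bottle where they were.

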